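Shut and lock the sliding-lid tool box

TASK

Shut up the wooden tool box: push its sliding lid fully home with the fingertips, so that the lid's end board is flush with the end of the box, and then push the dark wooden turn-button round until it lies square across the lid to lock it. Only push: pick nothing up, leave the carving tool lying inside the box, do not disturb the oil jar, sanding block and masking tape beside it, and finish with the hand clear.

Things in the scene. Friction and masses are not known exactly. Their poses are not given: they have to be found in the camera images.
- box: Long wooden tool box, fixed to the bench, 124 mm (its x) by 270 mm (its y) by 64 mm high; origin at the centre of its underside, z up. The side walls are 12 mm thick and run along its y. The lid slides out of its +y end. A fixed old slab 37 mm high lies on the bench off that end, and the open lid may stand over it: keep fingertips above 40 mm there.
- lid (a joint): How far the pale wooden sliding lid stands open, m: 0 is fully home (a hard stop), up to 0.12; it slides along the box's +y as it opens. The lid is a flat board whose top lies 58 mm above the bench, 6 mm under the rims of the box; it moves stiffly (about 1.5 N) and stays where it is left.
- lid_end (a point): Middle of the outer face of the lid's end board, the upright pale board at the lid's +y end: 98 mm wide, 10 mm thick, from 41 to 64 mm above the bench; this point is 52 mm above the bench. The face looks to the box's +y; with the lid home it is flush with the box's end, 135 mm from the box's centre. Below it the fixed end wall of the box is 40 mm high. The board travels with the lid.
- catch (a joint): Angle of the turn-button, rad: 0 lies along the +x side wall, its long end pointing to the box's -y (unlocked); it grows as the long end swings clockwise seen from above, over the lid towards the box's -x, to a hard stop at 1.571 (square across the lid, locked). Stiff: about 1 N at its tip; it stays where it is left.
- catch_pivot (a point): Pivot axis of the turn-button (upright brass screw) at mid-height of the button, on the rim of the +x side wall, at 56, 100 mm in the box's x, y; fixed to the box. The button is a dark wooden bar 14 mm wide with round ends, from 67 to 85 mm above the bench, reaching 60 mm from the pivot at its long end and 14 mm at the other.
- catch_tip (a point): End of the long arm of the turn-button, 60 mm from its pivot, at mid-height (76 mm above the bench).
- vee_tool_mid (a point): Centre of the carving tool lying loose in the box, wooden handle and steel blade, 38 x 233 x 32 mm, below the lid; stays there.
- oil_jar_mid (a point): Centre of a jar with a dark cap, 60 mm in diameter, 88 mm high, standing loose beside the box's -x side; not to be disturbed.
- sanding_block_mid (a point): Centre of a cork sanding block, 56 x 100 x 28 mm, lying loose off the box's -y end; not to be disturbed.
- masking_tape_mid (a point): Centre of a roll of masking tape, 87 mm in diameter, 24 mm high, lying loose beside the box's -x side; not to be disturbed.

How it is judged (in metres and radians):
On the way, in this order (a step that is already met when the one before it is completed fails the run):
1. the lid is pushed home (value of joint lid below 0.004 m), for 0.2 s.
2. the turn-button is swung square across the lid (value of joint lid below 0.004 m and value of joint catch above 1.37 rad), for 0.2 s.
At the end, for the whole second after the job is handed in: The lid is within 4 mm of fully home and the turn-button within 0.2 rad of square across it, at rest; the jar, block and tape have moved less than 15 mm and the carving tool lies in the box (all of step 2 and distance of each of oil_jar_mid, sanding_block_mid, masking_tape_mid from where it was at the start of the episode below 0.015 m and z of vee_tool_mid in the frame of box below 0.035 m); the robot touches nothing.
It fails at once if a bystander is knocked or carried off (more than 15 mm) (distance of any of oil_jar_mid, sanding_block_mid, masking_tape_mid from where it was at the start of the episode above 0.015 m).
It fails at once if the carving tool is lifted (its centre more than 20 mm up) (z of vee_tool_mid in the frame of box above 0.042 m).
It also fails if it takes over 48 s, if anything falls off the work surface, if the arm or the gripper's body presses on something with over 40 N, if the wrist force passes 120 N, or if a joint passes its speed limit or range.

ROBOT

A 6-joint arm with a two-finger parallel gripper is mounted at the origin on a cart in front of the work surface, level with it; the furniture and walls round the work are solid. World frame = base frame: x ahead of the robot, y to its left, z up, the work surface at z = 0. Lengths are in mm, angles in rad, forces in N, time in s.
With the tool pointing down it reaches from about 350 to 775 mm from the base axis. Payload 7.3 kg.
Tool frame: the origin (TCP) lies between the finger pads; the fingertips stand tcp_to_tips ahead of it and the grasp point (between the pads) lies 5 mm behind it (tcp_to_tips is the distance from the TCP to the fingertips, in mm); z points along the fingers, x is the direction in which the jaws open and shut, and the axes are right-handed (so a half turn about z gives the same grasp; the last joint's range is limited). The gripper opens to 92 mm and grips with 3 to 60 N. Pads are 19 mm wide; open, the fingers measure 130 mm over their backs; the gripper's body (75 mm by 190 mm) begins 47 mm behind the grasp point.
Start: joints at [-1.275, 0.342, 1.524, -0, 1.275, -0.146], TCP at [224.496, -474.6, 240.741] pointing down, gripper open.
Joint ranges: [-2.53, 2.53], [-0.77, 2.02], [0.04, 2.7], [-1, 4.14], [0.28, 2.66], [-3.11, 3.11]. Speed limits (rad/s): [2.57, 2.57, 3.14, 3.14, 3.14, 3.14].

INTERFACE

Orientations are given as [roll, pitch, yaw] about the fixed x, y, z axes, in that order (R = Rz(yaw) Ry(pitch) Rx(roll)).
In Python, from plant import * gives the robot as it stands.
- The arm moves only by the tool drive_tool, never from a script. Its argument "deltas" is a list of rows, each an object of numbers: "hand": the gripper's target within -1 to 1 (shut at 1, half-way at 0, fully open at -1); "tx", "ty", "tz": the shift along the tool's x, y, z each as a share of 4 cm, from -1 to 1; "wx", "wy", "wz": the turn, a rotation vector about the tool's x, y, z each as a share of 5 degrees, from -1 to 1. In form: [{"hand": .., "tx": .., "ty": .., "tz": .., "wx": .., "wy": .., "wz": ..}, ...]. A call has 1 to 20 rows; each row shifts and turns the commanded pose from where the row before left it, along the tool's axes as they then stand; what a row does not reach is not made up. A row lasts 1/12 s, in which the tool goes at most 41.7 mm and 7.16 degrees, less where a joint would pass 70% of its speed; a pose out of reach is approached as far as the arm can. A call with a number of a shift or a turn outside -1 to 1 is refused whole. A call with a gripper value outside its range is refused whole. The fingers move at their own pace and stop on an object; the grip force is fixed at half the most. Time passes only in rows, so rows that do not move let the fingers close. It gives the time, the measured TCP pose, the force and the opening at its end, in the units of the state.
- get_obs(): the state, without advancing time (a new reading comes with each control period).
- capture(name): name is "side" or "top"; returns the picture (400x640x3 uint8, red, green, blue); there is no depth.
- camera_model(name): a dict with "fx", "fy", "cx", "cy" (pixels), "rvec" (rotation vector, rad) and "tvec" (3), from world to camera coordinates, as OpenCV has them. Camera axes: x right, y down, z forward; pixel columns grow to the right and rows downward; lengths in mm; the calibration is good to about 2 mm. A picture is of the moment at which its call begins. camera_model takes no time and is no camera call.
- close_job(): hands the job in, once; it reports no verdict.
The state is a dict: "time": time; "joint_positions": joint angles; "dq": joint speeds; "tau": joint torques, N m; "tool_pos": TCP position; "tcp_rot": TCP orientation; "contact_force": force on the tool from outside, world axes, zero at the start; "moment": the same for the moment, N m; "grip_width": finger opening in mm.
Only numpy, scipy, OpenCV 4.12 (cv2) and the standard library are available. Lean on these libraries where they do the work, as an engineer would, in place of code of your own. Each camera call takes 0.05 s, during which the arm holds its last target.

## Working session

There is one attempt and no reset: what is moved stays moved. The work goes in short steps, Python scripts to look and compute and a tool call to move; the robot and the scene stay as the last step left them, time stands still between calls to the robot, and variables do not carry over. Pictures are saved under pics/ and viewed, and the job is handed in when it is done.

Besides the shell and the picture viewer there is one more tool, called after ">>>" by a JSON object that holds its "op" and its "data". drive_tool: Moves the arm, as the interface text tells. Its arguments: {"type":"object","properties":{"deltas":{"type":"array","items":{"type":"object","properties":{"hand":{"type":"number"},"tx":{"type":"number"},"ty":{"type":"number"},"tz":{"type":"number"},"wx":{"type":"number"},"wy":{"type":"number"},"wz":{"type":"number"}}}}},"required":["deltas"]}

```bash
mkdir -p pics; ls; python3 - <<'E'
from plant import *
import cv2
o=get_obs(); print({k:o[k] for k in('time','tool_pos','tcp_rot','grip_width')})
try: print(tcp_to_tips)
except Exception as e: print(e)
for n in('side','top'):
    im=capture(n); cv2.imwrite(f'pics/{n}0.png',im[:,:,::-1]); print(n,camera_model(n))
E
```

```text
pics
{'time': 0.0, 'tool_pos': array([ 224.39288276, -474.18623236,  240.02892923]), 'tcp_rot': array([-3.14134136e+00,  1.57312359e-03, -1.12896434e+00]), 'grip_width': 91.80905001141211}
14.0
side {'fx': 382.1214007772812, 'fy': 382.1214007772812, 'cx': 321.1768566643953, 'cy': 205.93585490540767, 'rvec': array([ 2.07223786, -0.28144467,  0.15099433]), 'tvec': array([-583.45251805,   44.19974556, 1062.79932106])}
top {'fx': 450.13859930977844, 'fy': 450.13859930977844, 'cx': 325.88058052423065, 'cy': 202.6454794726948, 'rvec': array([ 2.16513905, -2.21344533,  0.05278768]), 'tvec': array([-224.0993552 ,  523.69328229,  916.16757173])}
```

View pics/side0.png

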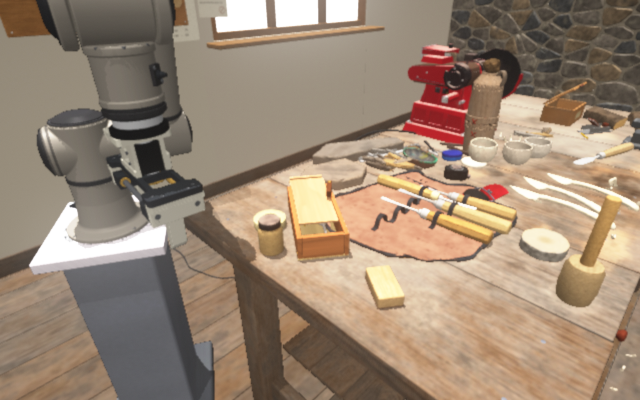

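View pics/top0.png

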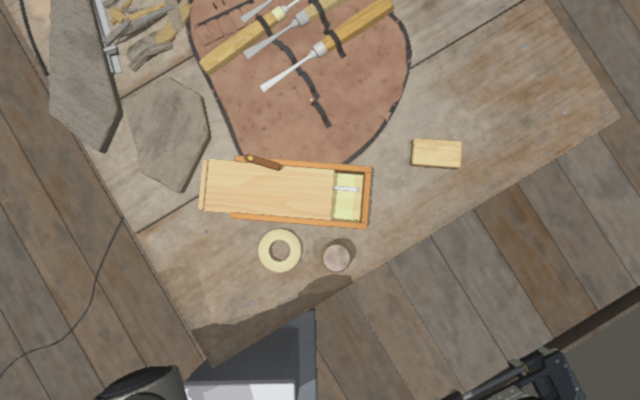

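The top view shows the box with its open end at the left: the lid end board is near (203,185) and the box's -y end near (368,195). The button runs from its pivot at about (250,158) to its tip at about (280,166). Next I'll measure these.

```bash
cat > h.py <<'E'
import numpy as np, cv2
from plant import *
def ray(n,px,z):
    c=camera_model(n);R=cv2.Rodrigues(np.array(c['rvec'],float))[0];t=np.array(c['tvec'])
    K=np.array([[c['fx'],0,c['cx']],[0,c['fy'],c['cy']],[0,0,1]])
    d=R.T@np.linalg.inv(K)@np.array([*px,1.]);C=-R.T@t
    return C+d*(z-C[2])/d[2]
def proj(n,p):
    c=camera_model(n);K=np.array([[c['fx'],0,c['cx']],[0,c['fy'],c['cy']],[0,0,1]])
    return cv2.projectPoints(np.array(p,float).reshape(-1,1,3),np.array(c['rvec'],float),np.array(c['tvec'],float),K,None)[0].reshape(-1,2)
E
python3 - <<'E'
from h import *
im=cv2.imread('pics/top0.png')
c=im[140:240,190:390]; cv2.imwrite('pics/top0z.png',cv2.resize(c,None,fx=4,fy=4,interpolation=cv2.INTER_CUBIC))
s=cv2.imread('pics/side0.png')[165:265,250:370]; cv2.imwrite('pics/side0z.png',cv2.resize(s,None,fx=5,fy=5,interpolation=cv2.INTER_CUBIC))
hsv=cv2.cvtColor(im,cv2.COLOR_BGR2HSV)
for p in [(300,218),(365,200),(250,190),(265,162),(203,185)]: print(p,hsv[p[1],p[0]])
E
```

```text
(300, 218) [ 15 121 205]
(365, 200) [ 16 135 204]
(250, 190) [ 19  79 224]
(265, 162) [ 13 141 147]
(203, 185) [ 19  81 223]
```

View pics/top0z.png

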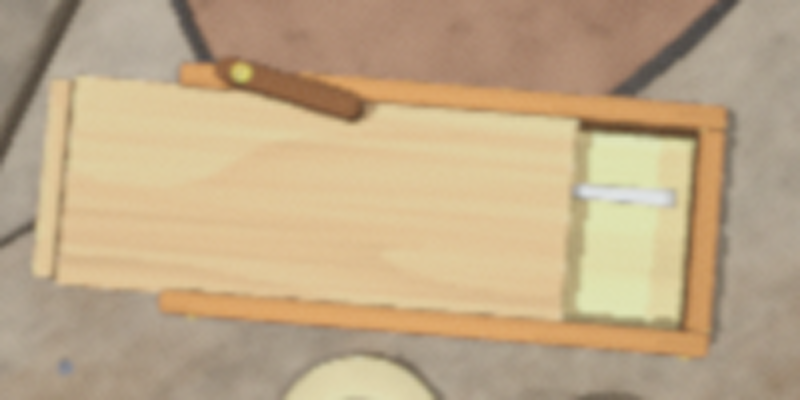

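View pics/side0z.png

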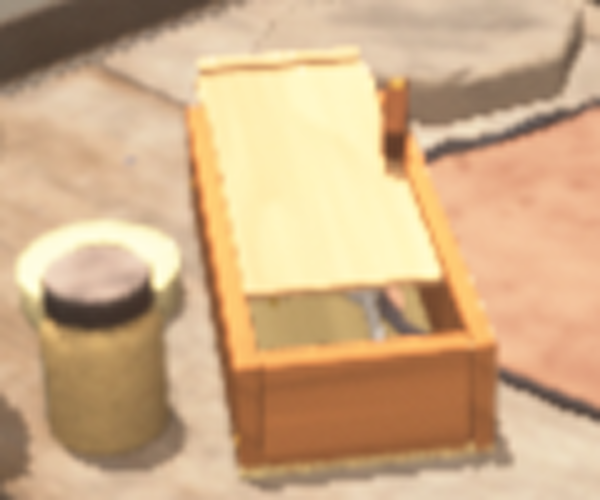

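```bash
python3 - <<'E'
from h import *
c=camera_model('top');R=cv2.Rodrigues(c['rvec'])[0];print('cam',-R.T@c['tvec'])
f=lambda x,y:(190+x/4-.375,140+y/4-.375)
P={k:ray('top',f(*v[:2]),v[2]) for k,v in {'A+x+y':(181,64,64),'B+x-y':(728,108,64),'C-x-y':(708,345,64),'D-x+y':(160,292,64),'E1':(51,79,64),'E2':(35,275,64),'piv':(241,72,85),'tip':(363,115,85)}.items()}
for k,v in P.items(): print(k,v.round(1))
d=lambda a,b:np.linalg.norm(P[a]-P[b]).round(1)
print(d('A+x+y','B+x-y'),d('D-x+y','C-x-y'),d('A+x+y','D-x+y'),d('B+x-y','C-x-y'),d('E1','E2'),d('piv','tip'))
ks=['A+x+y','B+x-y','C-x-y','D-x+y'];L=np.array([[62,135],[62,-135],[-62,-135],[-62,135.]])
W=np.array([P[k][:2] for k in ks]);Wc=W.mean(0);H=L.T@(W-Wc)
th=np.arctan2(H[0,1]-H[1,0],H[0,0]+H[1,1]);Rb=np.array([[np.cos(th),-np.sin(th)],[np.sin(th),np.cos(th)]])
print('box',Wc,th,(W-(Wc+L@Rb.T)).round(1).tolist())
tb=lambda p:Rb.T@(p[:2]-Wc)
for k in P: print(k,tb(P[k]).round(1))
v=tb(P['tip'])-np.array([56,100]);print('catch',np.arctan2(-v[0],-v[1]))
np.savez('box.npz',Wc=Wc,th=th)
# side check
q=[[*(Wc+Rb@l),64] for l in L]+[[*(Wc+Rb@[56,100]),76]]
print(proj('side',q).round(1).tolist(),((np.array(proj('side',q))-[250,165])*5).round().tolist())
for n,pt,z in(('jar',(337,256),88),('tape',(280,250),24)):print(n,ray('top',pt,z),tb(ray('top',pt,z)))
E
```

```text
cam [ 466.68622406 -242.08492453  942.03877414]
A+x+y [612.5 -58.9  64. ]
B+x-y [ 584.5 -327.2   64. ]
C-x-y [ 468.8 -314.3   64. ]
D-x+y [500.5 -47.4  64. ]
E1 [606.5   5.3  64. ]
E2 [510.1  13.8  64. ]
piv [604.5 -92.1  85. ]
tip [ 582.3 -150.3   85. ]
269.7 268.7 112.6 116.5 96.8 62.3
box [ 541.55845048 -186.92922916] -0.11029914946493351 [[-5.6, 0.7], [-3.8, 0.8], [3.7, 0.0], [5.7, -1.5]]
A+x+y [ 56.4 135.1]
B+x-y [  58.1 -134.7]
C-x-y [ -58.3 -134.6]
D-x+y [-56.2 134.1]
E1 [ 43.4 198.2]
E2 [-53.3 196. ]
piv [ 52.1 101.2]
tip [36.5 40.9]
catch 0.31832055620513705
[[330.8, 182.8], [351.1, 233.4], [297.9, 238.5], [288.4, 186.0], [330.8, 184.5]] [[404.0, 89.0], [506.0, 342.0], [240.0, 367.0], [192.0, 105.0], [404.0, 98.0]]
jar [ 413.1603165  -254.89842122   88.        ] [-120.13613378  -81.68966421]
tape [ 423.74928311 -140.335023     24.        ] [-122.22215314   33.34314393]
```

```bash
python3 - <<'E'
from h import *
f=lambda x,y:(190+x/4-.375,140+y/4-.375)
P={k:ray('top',f(*v[:2]),v[2]) for k,v in {'A+x+y':(181,62,64),'B+x-y':(728,106,64),'C-x-y':(707,356,64),'D-x+y':(160,312,64),'E1':(51,79,64),'E2':(35,275,64),'piv':(241,72,85),'tip':(363,115,85)}.items()}
ks=['A+x+y','B+x-y','C-x-y','D-x+y'];L=np.array([[62,135],[62,-135],[-62,-135],[-62,135.]])
W=np.array([P[k][:2] for k in ks]);Wc=W.mean(0);H=L.T@(W-Wc)
th=np.arctan2(H[0,1]-H[1,0],H[0,0]+H[1,1]);Rb=np.array([[np.cos(th),-np.sin(th)],[np.sin(th),np.cos(th)]])
print('box',Wc,th,(W-(Wc+L@Rb.T)).round(1).tolist())
tb=lambda p:Rb.T@(p[:2]-Wc)
for k in P: print(k,tb(P[k]).round(1))
v=tb(P['tip'])-tb(P['piv']);print('catch',np.arctan2(-v[0],-v[1]))
np.savez('box.npz',Wc=Wc,th=th)
q=[[*(Wc+Rb@l),64] for l in L]+[[*(Wc+Rb@[56,100]),76]]
print(((np.array(proj('side',q))-[250,165])*5).round().tolist())
for n,pt,z in(('jar',(337,256),88),('tape',(280,250),24)):print(n,tb(ray('top',pt,z)))
o=get_obs();print(o['time'],o['tcp_rot'])
for l in[(0,240),(0,197),(0,135),(40,40)]:print(l,Wc+Rb@l)
E
```

```text
box [ 538.27716664 -186.75701619] -0.10282147443290415 [[-0.3, -0.1], [-0.6, 0.2], [0.7, 1.1], [0.2, -1.2]]
A+x+y [ 61.7 134.9]
B+x-y [  61.4 -134.9]
C-x-y [ -61.4 -133.9]
D-x+y [-61.6 133.8]
E1 [ 48.2 198. ]
E2 [-48.6 196.6]
piv [ 56.1 101. ]
tip [40.1 40.8]
catch 0.25976825737628556
[[396.0, 89.0], [501.0, 342.0], [235.0, 369.0], [185.0, 106.0], [397.0, 98.0]]
jar [-117.46198828  -80.62356093]
tape [-118.68777938   34.42162959]
0.1 [-3.14140734e+00  1.36044494e-03 -1.12905864e+00]
(0, 240) [562.91086129  51.97543047]
(0, 197) [558.49732433   9.20253378]
(0, 135) [552.13361988 -52.47001494]
(40, 40) [ 582.17152353 -151.07389085]
```

The fit now holds: the residuals are about 1 mm, and the lid end is 97 mm wide and about 62 mm open. The button is 61 mm long at about 0.26 rad, and the reprojection into the side view agrees. I'll close the fingers and turn the tool so that its x axis is along the box's x.

>>> {"op": "drive_tool", "data": {"deltas": [{"hand": 1, "wz": -0.98}, {"hand": 1, "wz": -0.98}, {"hand": 1, "wz": -0.98}, {"hand": 1, "wz": -0.98}, {"hand": 1, "wz": -0.98}, {"hand": 1, "wz": -0.98}, {"hand": 1, "wz": -0.98}, {"hand": 1, "wz": -0.98}, {"hand": 1, "wz": -0.98}, {"hand": 1, "wz": -0.98}, {"hand": 1, "wz": -0.98}, {"hand": 1, "wz": -0.98}, {"hand": 1}, {"hand": 1}]}}

```text
invalid input
```

>>> {"op": "drive_tool", "data": {"deltas": [{"hand": 1, "tx": 0.25, "ty": -0.49}, {"hand": 1, "tx": 0.25, "ty": -0.49}, {"hand": 1, "tx": 0.25, "ty": -0.49}, {"hand": 1, "tx": 0.25, "ty": -0.49}, {"hand": 1, "tx": 0.25, "ty": -0.49}, {"hand": 1, "tx": 0.25, "ty": -0.49}, {"hand": 1, "tx": 0.25, "ty": -0.49}, {"hand": 1, "tx": 0.25, "ty": -0.49}, {"hand": 1, "tx": 0.25, "ty": -0.49}, {"hand": 1, "tx": 0.25, "ty": -0.49}, {"hand": 1, "tx": 0.25, "ty": -0.49}, {"hand": 1, "tx": 0.25, "ty": -0.49}, {"hand": 1, "tx": 0.25, "ty": -0.49}, {"hand": 1, "tx": 0.25, "ty": -0.49}]}}

```text
invalid input
```

>>> {"op": "drive_tool", "data": {"deltas": [{"hand": 1, "tx": 0.25, "ty": -0.49}, {"hand": 1, "tx": 0.25, "ty": -0.49}, {"hand": 1, "tx": 0.25, "ty": -0.49}, {"hand": 1, "tx": 0.25, "ty": -0.49}, {"hand": 1, "tx": 0.25, "ty": -0.49}, {"hand": 1, "tx": 0.25, "ty": -0.49}, {"hand": 1, "tx": 0.25, "ty": -0.49}, {"hand": 1, "tx": 0.25, "ty": -0.49}, {"hand": 1, "tx": 0.25, "ty": -0.49}, {"hand": 1, "tx": 0.25, "ty": -0.49}, {"hand": 1, "tx": 0.25, "ty": -0.49}, {"hand": 1, "tx": 0.25, "ty": -0.49}, {"hand": 1, "tx": 0.25, "ty": -0.49}, {"hand": 1, "tx": 0.25, "ty": -0.49}, {"hand": 1}, {"hand": 1}]}}

```text
invalid input
```

```bash
cat >> h.py <<'E'
def st():
    b=np.load('box.npz');th=float(b['th']);Rb=np.array([[np.cos(th),-np.sin(th)],[np.sin(th),np.cos(th)]])
    o=get_obs();p=np.array(o['tool_pos']);print('t',o['time'],'box',(Rb.T@(p[:2]-b['Wc'])).round(1),'z',p[2].round(1),'rot',np.round(o['tcp_rot'],3),'want yaw',th,'F',np.round(o['contact_force'],1),'w',o['grip_width'])
E
python3 -c "
from h import *
st()"
```

```text
t 0.1 box [-282.7 -318.2] z 240.1 rot [-3.141e+00  1.000e-03 -1.129e+00] want yaw -0.10282147443290415 F [ 0.4 -0.8  0.3] w 91.71735741367029
```

Nothing moved, probably because each row needs all of its fields. I'll test with one complete row.

>>> {"op": "drive_tool", "data": {"deltas": [{"hand": 1, "tx": 0, "ty": 0, "tz": 0, "wx": 0, "wy": 0, "wz": -0.98}]}}

```text
time: 0.18
tool_pos: [224.4, -474.3, 240.3]
tcp_rot: [-3.141, 0.001, -1.044]
contact_force: [0.8, -0.3, 0.2]
grip_width: 88.6
```

>>> {"op": "drive_tool", "data": {"deltas": [{"hand": 1, "tx": 0, "ty": 0, "tz": 0, "wx": 0, "wy": 0, "wz": -0.98}, {"hand": 1, "tx": 0, "ty": 0, "tz": 0, "wx": 0, "wy": 0, "wz": -0.98}, {"hand": 1, "tx": 0, "ty": 0, "tz": 0, "wx": 0, "wy": 0, "wz": -0.98}, {"hand": 1, "tx": 0, "ty": 0, "tz": 0, "wx": 0, "wy": 0, "wz": -0.98}, {"hand": 1, "tx": 0, "ty": 0, "tz": 0, "wx": 0, "wy": 0, "wz": -0.98}, {"hand": 1, "tx": 0, "ty": 0, "tz": 0, "wx": 0, "wy": 0, "wz": -0.98}, {"hand": 1, "tx": 0, "ty": 0, "tz": 0, "wx": 0, "wy": 0, "wz": -0.98}, {"hand": 1, "tx": 0, "ty": 0, "tz": 0, "wx": 0, "wy": 0, "wz": -0.98}, {"hand": 1, "tx": 0, "ty": 0, "tz": 0, "wx": 0, "wy": 0, "wz": -0.98}, {"hand": 1, "tx": 0, "ty": 0, "tz": 0, "wx": 0, "wy": 0, "wz": -0.98}, {"hand": 1, "tx": 0, "ty": 0, "tz": 0, "wx": 0, "wy": 0, "wz": -0.98}, {"hand": 1, "tx": 0, "ty": 0, "tz": 0, "wx": 0, "wy": 0, "wz": 0}]}}

```text
time: 1.18
tool_pos: [224.4, -474.4, 240.4]
tcp_rot: [-3.141, 0.0, -0.1]
contact_force: [0.7, -0.0, 0.5]
grip_width: 9.8
```

>>> {"op": "drive_tool", "data": {"deltas": [{"hand": 1, "tx": 0.25, "ty": -0.49, "tz": 0, "wx": 0, "wy": 0, "wz": 0}, {"hand": 1, "tx": 0.25, "ty": -0.49, "tz": 0, "wx": 0, "wy": 0, "wz": 0}, {"hand": 1, "tx": 0.25, "ty": -0.49, "tz": 0, "wx": 0, "wy": 0, "wz": 0}, {"hand": 1, "tx": 0.25, "ty": -0.49, "tz": 0, "wx": 0, "wy": 0, "wz": 0}, {"hand": 1, "tx": 0.25, "ty": -0.49, "tz": 0, "wx": 0, "wy": 0, "wz": 0}, {"hand": 1, "tx": 0.25, "ty": -0.49, "tz": 0, "wx": 0, "wy": 0, "wz": 0}, {"hand": 1, "tx": 0.25, "ty": -0.49, "tz": 0, "wx": 0, "wy": 0, "wz": 0}, {"hand": 1, "tx": 0.25, "ty": -0.49, "tz": 0, "wx": 0, "wy": 0, "wz": 0}, {"hand": 1, "tx": 0.25, "ty": -0.49, "tz": 0, "wx": 0, "wy": 0, "wz": 0}, {"hand": 1, "tx": 0.25, "ty": -0.49, "tz": 0, "wx": 0, "wy": 0, "wz": 0}, {"hand": 1, "tx": 0.25, "ty": -0.49, "tz": 0, "wx": 0, "wy": 0, "wz": 0}, {"hand": 1, "tx": 0.25, "ty": -0.49, "tz": 0, "wx": 0, "wy": 0, "wz": 0}, {"hand": 1, "tx": 0.25, "ty": -0.49, "tz": 0, "wx": 0, "wy": 0, "wz": 0}, {"hand": 1, "tx": 0.25, "ty": -0.49, "tz": 0, "wx": 0, "wy": 0, "wz": 0}]}}

```text
time: 2.35
tool_pos: [392.3, -214.9, 240.6]
tcp_rot: [-3.141, 0.0, -0.106]
contact_force: [0.3, 0.6, 1.0]
grip_width: 0.6
```

```bash
python3 -c "
from h import *
st()"
```

```text
t 2.35 box [-142.3  -43. ] z 240.6 rot [-3.141  0.    -0.106] want yaw -0.10282147443290415 F [0.3 0.6 1. ] w 0.5520906734338596
```

>>> {"op": "drive_tool", "data": {"deltas": [{"hand": 1, "tx": 0.25, "ty": -0.49, "tz": 0, "wx": 0, "wy": 0, "wz": 0}, {"hand": 1, "tx": 0.25, "ty": -0.49, "tz": 0, "wx": 0, "wy": 0, "wz": 0}, {"hand": 1, "tx": 0.25, "ty": -0.49, "tz": 0, "wx": 0, "wy": 0, "wz": 0}, {"hand": 1, "tx": 0.25, "ty": -0.49, "tz": 0, "wx": 0, "wy": 0, "wz": 0}, {"hand": 1, "tx": 0.25, "ty": -0.49, "tz": 0, "wx": 0, "wy": 0, "wz": 0}, {"hand": 1, "tx": 0.25, "ty": -0.49, "tz": 0, "wx": 0, "wy": 0, "wz": 0}, {"hand": 1, "tx": 0.25, "ty": -0.49, "tz": 0, "wx": 0, "wy": 0, "wz": 0}, {"hand": 1, "tx": 0.25, "ty": -0.49, "tz": 0, "wx": 0, "wy": 0, "wz": 0}, {"hand": 1, "tx": 0.25, "ty": -0.49, "tz": 0, "wx": 0, "wy": 0, "wz": 0}, {"hand": 1, "tx": 0.25, "ty": -0.49, "tz": 0, "wx": 0, "wy": 0, "wz": 0}, {"hand": 1, "tx": 0.25, "ty": -0.49, "tz": 0, "wx": 0, "wy": 0, "wz": 0}, {"hand": 1, "tx": 0.25, "ty": -0.49, "tz": 0, "wx": 0, "wy": 0, "wz": 0}, {"hand": 1, "tx": 0.25, "ty": -0.49, "tz": 0, "wx": 0, "wy": 0, "wz": 0}, {"hand": 1, "tx": 0.25, "ty": -0.49, "tz": 0, "wx": 0, "wy": 0, "wz": 0}, {"hand": 1, "tx": 0, "ty": 0, "tz": 0, "wx": 0, "wy": 0, "wz": 0}, {"hand": 1, "tx": 0, "ty": 0, "tz": 0, "wx": 0, "wy": 0, "wz": 0}]}}

```text
time: 3.68
tool_pos: [559.2, 43.3, 240.1]
tcp_rot: [3.141, 0.001, -0.103]
contact_force: [-1.1, 0.0, -0.7]
grip_width: 0.3
```

```bash
python3 -c "
from h import *
st()
cv2.imwrite('pics/side1.png',capture('side')[:,:,::-1])"
```

```text
t 3.6833 box [ -2.8 231. ] z 240.1 rot [ 3.141e+00  1.000e-03 -1.030e-01] want yaw -0.10282147443290415 F [-1.1  0.  -0.7] w 0.3461037397642564
```

View pics/side1.png

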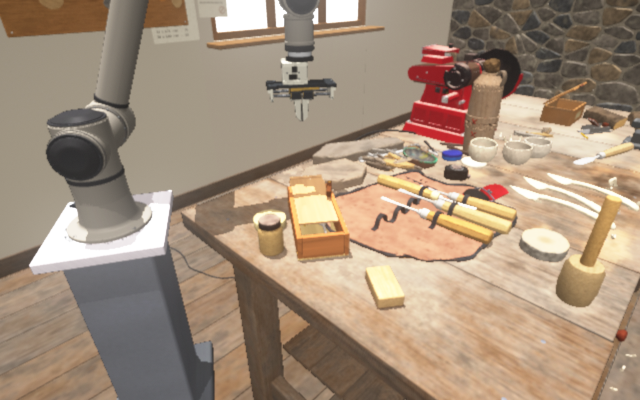

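The fingertips are at about (302,118), beyond the lid end with nothing close by. Next I'll descend until the tips are at about 50 mm.

>>> {"op": "drive_tool", "data": {"deltas": [{"hand": 1, "tx": 0.07, "ty": 0, "tz": 0.4, "wx": 0, "wy": 0, "wz": 0}, {"hand": 1, "tx": 0, "ty": 0, "tz": 0.4, "wx": 0, "wy": 0, "wz": 0}, {"hand": 1, "tx": 0, "ty": 0, "tz": 0.4, "wx": 0, "wy": 0, "wz": 0}, {"hand": 1, "tx": 0, "ty": 0, "tz": 0.4, "wx": 0, "wy": 0, "wz": 0}, {"hand": 1, "tx": 0, "ty": 0, "tz": 0.4, "wx": 0, "wy": 0, "wz": 0}, {"hand": 1, "tx": 0, "ty": 0, "tz": 0.4, "wx": 0, "wy": 0, "wz": 0}, {"hand": 1, "tx": 0, "ty": 0, "tz": 0.4, "wx": 0, "wy": 0, "wz": 0}, {"hand": 1, "tx": 0, "ty": 0, "tz": 0.4, "wx": 0, "wy": 0, "wz": 0}, {"hand": 1, "tx": 0, "ty": 0, "tz": 0.4, "wx": 0, "wy": 0, "wz": 0}, {"hand": 1, "tx": 0, "ty": 0, "tz": 0.4, "wx": 0, "wy": 0, "wz": 0}, {"hand": 1, "tx": 0, "ty": 0, "tz": 0.35, "wx": 0, "wy": 0, "wz": 0}, {"hand": 1, "tx": 0, "ty": 0, "tz": 0, "wx": 0, "wy": 0, "wz": 0}, {"hand": 1, "tx": 0, "ty": 0, "tz": 0, "wx": 0, "wy": 0, "wz": 0}]}}

```text
time: 4.82
tool_pos: [561.4, 41.4, 66.5]
tcp_rot: [3.141, 0.002, -0.105]
contact_force: [0.1, 0.7, 0.4]
grip_width: 0.6
```

```bash
python3 -c "
from h import *
st()
im=capture('top')[:,:,::-1][100:260,140:390];cv2.imwrite('pics/top2.png',cv2.resize(im,None,fx=3,fy=3))"
```

```text
t 4.8167 box [ -0.4 229.3] z 66.5 rot [ 3.141e+00  2.000e-03 -1.050e-01] want yaw -0.10282147443290415 F [0.1 0.7 0.4] w 0.6089854277369008
```

View pics/top2.png

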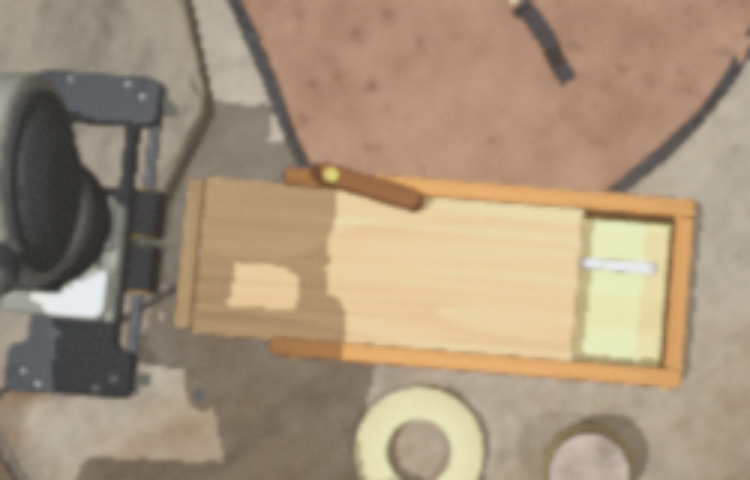

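The hand is at the left, facing the end board, and the lid has not moved. Pushing now, about 78 mm first.

>>> {"op": "drive_tool", "data": {"deltas": [{"hand": 1, "tx": 0, "ty": 0.13, "tz": 0.05, "wx": 0, "wy": 0, "wz": 0}, {"hand": 1, "tx": 0, "ty": 0.13, "tz": 0, "wx": 0, "wy": 0, "wz": 0}, {"hand": 1, "tx": 0, "ty": 0.13, "tz": 0, "wx": 0, "wy": 0, "wz": 0}, {"hand": 1, "tx": 0, "ty": 0.13, "tz": 0, "wx": 0, "wy": 0, "wz": 0}, {"hand": 1, "tx": 0, "ty": 0.13, "tz": 0, "wx": 0, "wy": 0, "wz": 0}, {"hand": 1, "tx": 0, "ty": 0.13, "tz": 0, "wx": 0, "wy": 0, "wz": 0}, {"hand": 1, "tx": 0, "ty": 0.13, "tz": 0, "wx": 0, "wy": 0, "wz": 0}, {"hand": 1, "tx": 0, "ty": 0.13, "tz": 0, "wx": 0, "wy": 0, "wz": 0}, {"hand": 1, "tx": 0, "ty": 0.13, "tz": 0, "wx": 0, "wy": 0, "wz": 0}, {"hand": 1, "tx": 0, "ty": 0.13, "tz": 0, "wx": 0, "wy": 0, "wz": 0}, {"hand": 1, "tx": 0, "ty": 0.13, "tz": 0, "wx": 0, "wy": 0, "wz": 0}, {"hand": 1, "tx": 0, "ty": 0.13, "tz": 0, "wx": 0, "wy": 0, "wz": 0}, {"hand": 1, "tx": 0, "ty": 0.13, "tz": 0, "wx": 0, "wy": 0, "wz": 0}, {"hand": 1, "tx": 0, "ty": 0.13, "tz": 0, "wx": 0, "wy": 0, "wz": 0}, {"hand": 1, "tx": 0, "ty": 0.13, "tz": 0, "wx": 0, "wy": 0, "wz": 0}, {"hand": 1, "tx": 0, "ty": 0, "tz": 0, "wx": 0, "wy": 0, "wz": 0}]}}

```text
time: 6.2
tool_pos: [553.9, -36.4, 64.6]
tcp_rot: [3.141, 0.0, -0.103]
contact_force: [0.2, 0.1, 0.0]
grip_width: 0.5
```

```bash
python3 -c "
from h import *
st()"
```

```text
t 6.2 box [1.000e-01 1.511e+02] z 64.6 rot [ 3.141  0.    -0.103] want yaw -0.10282147443290415 F [0.2 0.1 0. ] w 0.5499082292597763
```

>>> {"op": "drive_tool", "data": {"deltas": [{"hand": 1, "tx": 0, "ty": 0.03, "tz": 0, "wx": 0, "wy": 0, "wz": 0}, {"hand": 1, "tx": 0, "ty": 0.03, "tz": 0, "wx": 0, "wy": 0, "wz": 0}, {"hand": 1, "tx": 0, "ty": 0.03, "tz": 0, "wx": 0, "wy": 0, "wz": 0}, {"hand": 1, "tx": 0, "ty": 0.03, "tz": 0, "wx": 0, "wy": 0, "wz": 0}, {"hand": 1, "tx": 0, "ty": 0, "tz": 0, "wx": 0, "wy": 0, "wz": 0}]}}

```text
time: 6.62
tool_pos: [553.3, -39.9, 64.5]
tcp_rot: [-3.141, 0.001, -0.103]
contact_force: [-0.3, 1.6, -0.2]
grip_width: 0.4
```

```bash
python3 -c "
from h import *
st()
im=capture('top')[:,:,::-1][100:260,140:390];cv2.imwrite('pics/top3.png',cv2.resize(im,None,fx=3,fy=3))"
```

```text
t 6.6167 box [-1.000e-01  1.476e+02] z 64.5 rot [-3.141e+00  1.000e-03 -1.030e-01] want yaw -0.10282147443290415 F [-0.3  1.6 -0.2] w 0.36004926033576523
```

View pics/top3.png

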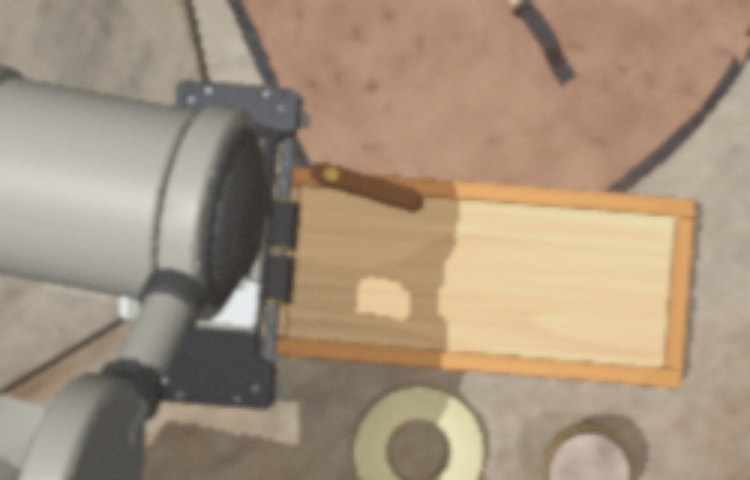

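The lid is nearly home, with its -y edge almost against the end wall. I'll continue in small pushes until the force rises at the stop.

>>> {"op": "drive_tool", "data": {"deltas": [{"hand": 1, "tx": 0, "ty": 0.03, "tz": 0, "wx": 0, "wy": 0, "wz": 0}, {"hand": 1, "tx": 0, "ty": 0.03, "tz": 0, "wx": 0, "wy": 0, "wz": 0}, {"hand": 1, "tx": 0, "ty": 0, "tz": 0, "wx": 0, "wy": 0, "wz": 0}]}}

```text
time: 6.92
tool_pos: [553.3, -40.1, 64.6]
tcp_rot: [-3.138, 0.0, -0.103]
contact_force: [0.6, 12.3, 0.3]
grip_width: 0.1
```

>>> {"op": "drive_tool", "data": {"deltas": [{"hand": 1, "tx": 0, "ty": 0.03, "tz": 0, "wx": 0, "wy": 0, "wz": 0}, {"hand": 1, "tx": 0, "ty": 0, "tz": 0, "wx": 0, "wy": 0, "wz": 0}]}}

```text
time: 7.08
tool_pos: [553.3, -40.2, 64.6]
tcp_rot: [-3.137, 0.0, -0.103]
contact_force: [2.1, 17.4, -0.8]
grip_width: 0.2
```

>>> {"op": "drive_tool", "data": {"deltas": [{"hand": 1, "tx": 0, "ty": 0.02, "tz": 0, "wx": 0, "wy": 0, "wz": 0}, {"hand": 1, "tx": 0, "ty": 0, "tz": 0, "wx": 0, "wy": 0, "wz": 0}]}}

```text
time: 7.25
tool_pos: [553.3, -40.3, 64.7]
tcp_rot: [-3.136, 0.0, -0.103]
contact_force: [2.5, 20.1, 0.2]
grip_width: 0.3
```

The force rose to 20 N with no further travel, so this is the hard stop. I'll back off, rise and check.

>>> {"op": "drive_tool", "data": {"deltas": [{"hand": 1, "tx": 0, "ty": -0.15, "tz": 0, "wx": 0, "wy": 0, "wz": 0}, {"hand": 1, "tx": 0, "ty": -0.4, "tz": 0, "wx": 0, "wy": 0, "wz": 0}, {"hand": 1, "tx": 0, "ty": -0.5, "tz": 0, "wx": 0, "wy": 0, "wz": 0}, {"hand": 1, "tx": 0, "ty": -0.5, "tz": 0, "wx": 0, "wy": 0, "wz": 0}, {"hand": 1, "tx": 0, "ty": -0.5, "tz": -0.5, "wx": 0, "wy": 0, "wz": 0}, {"hand": 1, "tx": 0, "ty": -0.5, "tz": -0.5, "wx": 0, "wy": 0, "wz": 0}, {"hand": 1, "tx": 0, "ty": 0, "tz": -0.5, "wx": 0, "wy": 0, "wz": 0}, {"hand": 1, "tx": 0, "ty": 0, "tz": -0.5, "wx": 0, "wy": 0, "wz": 0}, {"hand": 1, "tx": 0, "ty": 0, "tz": -0.5, "wx": 0, "wy": 0, "wz": 0}, {"hand": 1, "tx": 0, "ty": 0, "tz": 0, "wx": 0, "wy": 0, "wz": 0}, {"hand": 1, "tx": 0, "ty": 0, "tz": 0, "wx": 0, "wy": 0, "wz": 0}]}}

```text
time: 8.17
tool_pos: [564.2, 56.8, 165.7]
tcp_rot: [3.141, -0.003, -0.103]
contact_force: [0.3, -0.1, -0.4]
grip_width: 0.5
```

```bash
python3 -c "
from h import *
st()
im=capture('top')[:,:,::-1][140:240,190:390];cv2.imwrite('pics/top4.png',cv2.resize(im,None,fx=4,fy=4,interpolation=cv2.INTER_CUBIC))"
```

```text
t 8.1667 box [  0.8 244.9] z 165.7 rot [ 3.141e+00 -3.000e-03 -1.030e-01] want yaw -0.10282147443290415 F [ 0.3 -0.1 -0.4] w 0.5122735200659638
```

View pics/top4.png

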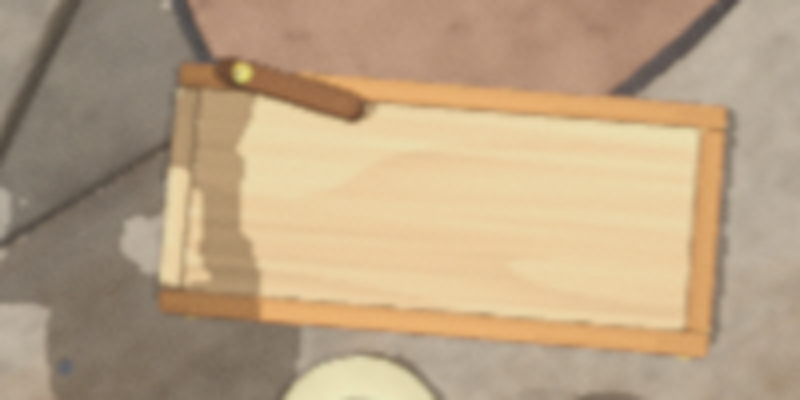

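The end board is now flush with the box's end, at about x=165 in the zoom, and the button is unmoved. I'll move over to the +x side of the button.

>>> {"op": "drive_tool", "data": {"deltas": [{"hand": 1, "tx": 0.23, "ty": 0.51, "tz": 0, "wx": 0, "wy": 0, "wz": 0}, {"hand": 1, "tx": 0.23, "ty": 0.51, "tz": 0, "wx": 0, "wy": 0, "wz": 0}, {"hand": 1, "tx": 0.23, "ty": 0.51, "tz": 0, "wx": 0, "wy": 0, "wz": 0}, {"hand": 1, "tx": 0.23, "ty": 0.51, "tz": 0, "wx": 0, "wy": 0, "wz": 0}, {"hand": 1, "tx": 0.23, "ty": 0.51, "tz": 0, "wx": 0, "wy": 0, "wz": 0}, {"hand": 1, "tx": 0.23, "ty": 0.51, "tz": 0, "wx": 0, "wy": 0, "wz": 0}, {"hand": 1, "tx": 0.23, "ty": 0.51, "tz": 0, "wx": 0, "wy": 0, "wz": 0}, {"hand": 1, "tx": 0.23, "ty": 0.51, "tz": 0, "wx": 0, "wy": 0, "wz": 0}, {"hand": 1, "tx": 0.23, "ty": 0.51, "tz": 0, "wx": 0, "wy": 0, "wz": 0}, {"hand": 1, "tx": 0.23, "ty": 0.51, "tz": 0, "wx": 0, "wy": 0, "wz": 0}, {"hand": 1, "tx": 0, "ty": 0, "tz": 0.5, "wx": 0, "wy": 0, "wz": 0}, {"hand": 1, "tx": 0, "ty": 0, "tz": 0.5, "wx": 0, "wy": 0, "wz": 0}, {"hand": 1, "tx": 0, "ty": 0, "tz": 0, "wx": 0, "wy": 0, "wz": 0}, {"hand": 1, "tx": 0, "ty": 0, "tz": 0, "wx": 0, "wy": 0, "wz": 0}]}}

```text
time: 9.38
tool_pos: [632.9, -155.1, 122.4]
tcp_rot: [-3.141, 0.005, -0.103]
contact_force: [0.0, -0.4, 0.8]
grip_width: 0.8
```

```bash
python3 -c "
from h import *
st()
im=capture('side')[:,:,::-1][130:280,230:430];cv2.imwrite('pics/side5.png',cv2.resize(im,None,fx=4,fy=4,interpolation=cv2.INTER_CUBIC))"
```

```text
t 9.3833 box [90.9 41.2] z 122.4 rot [-3.141  0.005 -0.103] want yaw -0.10282147443290415 F [ 0.  -0.4  0.8] w 0.7578264509669559
```

View pics/side5.png

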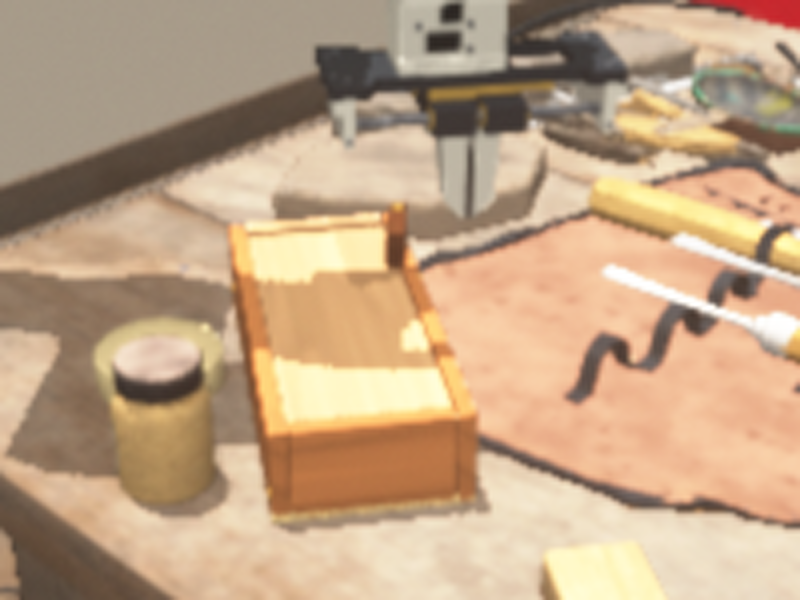

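The closed fingertips are just to the right of the button, at about (467,215) in the zoom, and they taper. Next I'll descend and start the arc.

>>> {"op": "drive_tool", "data": {"deltas": [{"hand": 1, "tx": 0, "ty": 0, "tz": 0.4, "wx": 0, "wy": 0, "wz": 0}, {"hand": 1, "tx": 0, "ty": 0, "tz": 0.4, "wx": 0, "wy": 0, "wz": 0}, {"hand": 1, "tx": 0, "ty": 0, "tz": 0.1, "wx": 0, "wy": 0, "wz": 0}, {"hand": 1, "tx": 0, "ty": 0, "tz": 0, "wx": 0, "wy": 0, "wz": 0}, {"hand": 1, "tx": 0, "ty": 0, "tz": 0, "wx": 0, "wy": 0, "wz": 0}]}}

```text
time: 9.85
tool_pos: [634.8, -155.3, 89.9]
tcp_rot: [3.141, -0.001, -0.102]
contact_force: [0.9, 0.2, 0.1]
grip_width: 0.4
```

>>> {"op": "drive_tool", "data": {"deltas": [{"hand": 1, "tx": -0.12, "ty": -0.02, "tz": 0, "wx": 0, "wy": 0, "wz": 0}, {"hand": 1, "tx": -0.12, "ty": -0.02, "tz": 0, "wx": 0, "wy": 0, "wz": 0}, {"hand": 1, "tx": -0.12, "ty": -0.02, "tz": 0, "wx": 0, "wy": 0, "wz": 0}, {"hand": 1, "tx": -0.12, "ty": -0.02, "tz": 0, "wx": 0, "wy": 0, "wz": 0}, {"hand": 1, "tx": -0.12, "ty": -0.02, "tz": 0, "wx": 0, "wy": 0, "wz": 0}, {"hand": 1, "tx": -0.12, "ty": -0.02, "tz": 0, "wx": 0, "wy": 0, "wz": 0}, {"hand": 1, "tx": -0.09, "ty": -0.02, "tz": 0, "wx": 0, "wy": 0, "wz": 0}, {"hand": 1, "tx": -0.09, "ty": -0.02, "tz": 0, "wx": 0, "wy": 0, "wz": 0}, {"hand": 1, "tx": 0, "ty": 0, "tz": 0, "wx": 0, "wy": 0, "wz": 0}, {"hand": 1, "tx": 0, "ty": 0, "tz": 0, "wx": 0, "wy": 0, "wz": 0}]}}

```text
time: 10.68
tool_pos: [598.9, -145.2, 88.8]
tcp_rot: [3.142, 0.0, -0.103]
contact_force: [0.1, -0.8, 0.8]
grip_width: 0.6
```

```bash
python3 -c "
from h import *
st()
im=capture('side')[:,:,::-1][130:280,230:430];cv2.imwrite('pics/side6.png',cv2.resize(im,None,fx=4,fy=4,interpolation=cv2.INTER_CUBIC))"
```

```text
t 10.6833 box [56.  47.5] z 88.8 rot [ 3.142  0.    -0.103] want yaw -0.10282147443290415 F [ 0.1 -0.8  0.8] w 0.5945560731914573
```

View pics/side6.png

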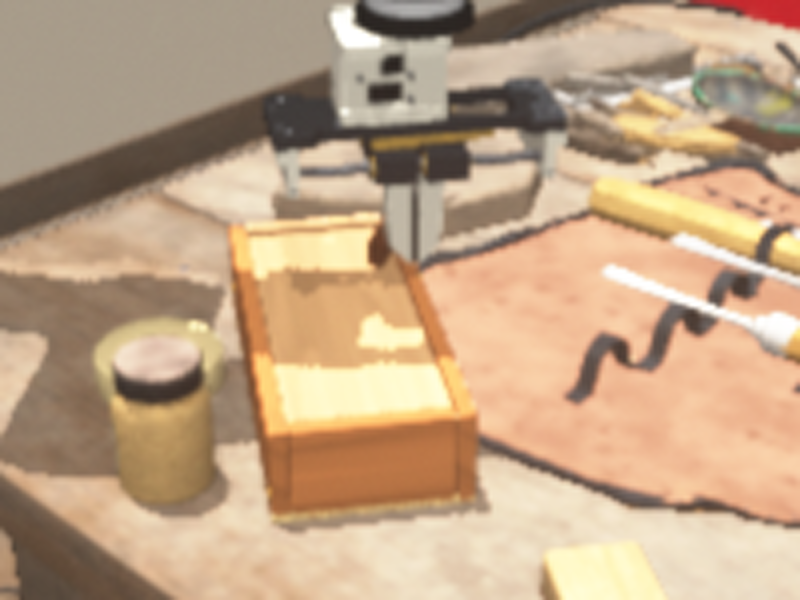

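The fingers are beside the button's long arm, on the right side of it. I'll lower slightly and sweep along the arc.

>>> {"op": "drive_tool", "data": {"deltas": [{"hand": 1, "tx": 0, "ty": 0, "tz": 0.09, "wx": 0, "wy": 0, "wz": 0}, {"hand": 1, "tx": -0.07, "ty": -0.02, "tz": 0, "wx": 0, "wy": 0, "wz": 0}, {"hand": 1, "tx": -0.07, "ty": -0.02, "tz": 0, "wx": 0, "wy": 0, "wz": 0}, {"hand": 1, "tx": -0.07, "ty": -0.02, "tz": 0, "wx": 0, "wy": 0, "wz": 0}, {"hand": 1, "tx": -0.07, "ty": -0.04, "tz": 0, "wx": 0, "wy": 0, "wz": 0}, {"hand": 1, "tx": -0.07, "ty": -0.04, "tz": 0, "wx": 0, "wy": 0, "wz": 0}, {"hand": 1, "tx": -0.07, "ty": -0.04, "tz": 0, "wx": 0, "wy": 0, "wz": 0}, {"hand": 1, "tx": -0.07, "ty": -0.04, "tz": 0, "wx": 0, "wy": 0, "wz": 0}, {"hand": 1, "tx": 0, "ty": 0, "tz": 0, "wx": 0, "wy": 0, "wz": 0}]}}

```text
time: 11.48
tool_pos: [579.9, -134.1, 85.2]
tcp_rot: [-3.142, 0.001, -0.102]
contact_force: [0.8, -1.0, 0.3]
grip_width: 0.3
```

>>> {"op": "drive_tool", "data": {"deltas": [{"hand": 1, "tx": -0.05, "ty": -0.06, "tz": 0, "wx": 0, "wy": 0, "wz": 0}, {"hand": 1, "tx": -0.05, "ty": -0.06, "tz": 0, "wx": 0, "wy": 0, "wz": 0}, {"hand": 1, "tx": -0.05, "ty": -0.06, "tz": 0, "wx": 0, "wy": 0, "wz": 0}, {"hand": 1, "tx": -0.05, "ty": -0.06, "tz": 0, "wx": 0, "wy": 0, "wz": 0}, {"hand": 1, "tx": 0, "ty": 0, "tz": 0, "wx": 0, "wy": 0, "wz": 0}]}}

```text
time: 11.9
tool_pos: [573.1, -123.5, 85.1]
tcp_rot: [-3.141, 0.0, -0.102]
contact_force: [0.3, -0.7, 0.5]
grip_width: 0.5
```

```bash
python3 -c "
from h import *
st()
im=capture('side')[:,:,::-1][130:280,230:430];cv2.imwrite('pics/side7.png',cv2.resize(im,None,fx=4,fy=4,interpolation=cv2.INTER_CUBIC))"
```

```text
t 11.9 box [28.1 66.5] z 85.1 rot [-3.141  0.    -0.102] want yaw -0.10282147443290415 F [ 0.3 -0.7  0.5] w 0.4911194959605269
```

View pics/side7.png

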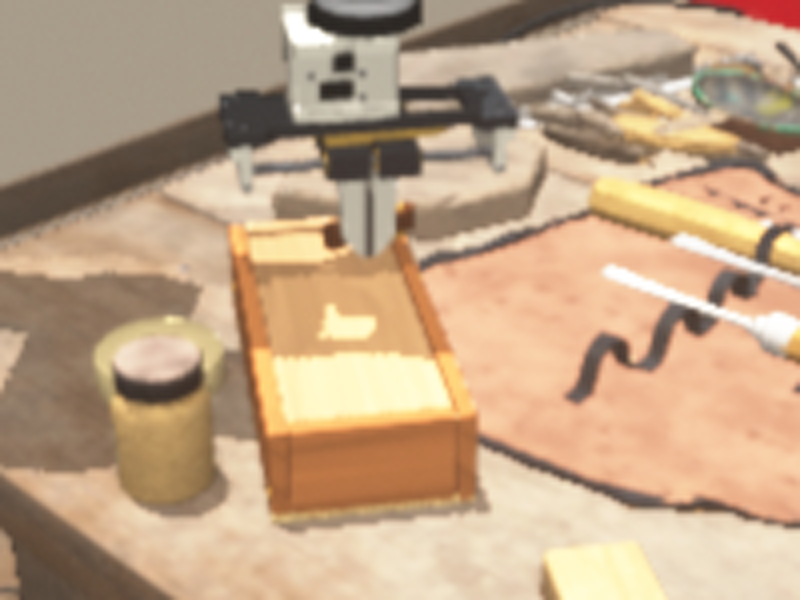

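The button is swinging and now points over the lid, with its tip at about (333,235). The last step is mostly a push toward the box's +y.

>>> {"op": "drive_tool", "data": {"deltas": [{"hand": 1, "tx": -0.03, "ty": -0.08, "tz": 0, "wx": 0, "wy": 0, "wz": 0}, {"hand": 1, "tx": -0.03, "ty": -0.08, "tz": 0, "wx": 0, "wy": 0, "wz": 0}, {"hand": 1, "tx": -0.03, "ty": -0.08, "tz": 0, "wx": 0, "wy": 0, "wz": 0}, {"hand": 1, "tx": -0.03, "ty": -0.08, "tz": 0, "wx": 0, "wy": 0, "wz": 0}, {"hand": 1, "tx": 0, "ty": 0, "tz": 0, "wx": 0, "wy": 0, "wz": 0}]}}

```text
time: 12.37
tool_pos: [569.8, -110.1, 85.1]
tcp_rot: [-3.141, 0.0, -0.102]
contact_force: [0.8, -0.4, 0.3]
grip_width: 0.6
```

>>> {"op": "drive_tool", "data": {"deltas": [{"hand": 1, "tx": 0, "ty": -0.03, "tz": 0, "wx": 0, "wy": 0, "wz": 0}, {"hand": 1, "tx": 0, "ty": -0.03, "tz": 0, "wx": 0, "wy": 0, "wz": 0}, {"hand": 1, "tx": 0, "ty": 0, "tz": 0, "wx": 0, "wy": 0, "wz": 0}]}}

```text
time: 12.62
tool_pos: [570.2, -108.4, 85.1]
tcp_rot: [-3.142, 0.0, -0.103]
contact_force: [-0.5, 0.2, -0.1]
grip_width: 0.4
```

```bash
python3 -c "
from h import *
st()"
```

```text
t 12.6167 box [23.7 81.3] z 85.1 rot [-3.142  0.    -0.103] want yaw -0.10282147443290415 F [-0.5  0.2 -0.1] w 0.42994776597966966
```

>>> {"op": "drive_tool", "data": {"deltas": [{"hand": 1, "tx": 0, "ty": -0.03, "tz": 0, "wx": 0, "wy": 0, "wz": 0}, {"hand": 1, "tx": 0, "ty": -0.03, "tz": 0, "wx": 0, "wy": 0, "wz": 0}, {"hand": 1, "tx": 0, "ty": 0, "tz": 0, "wx": 0, "wy": 0, "wz": 0}]}}

```text
time: 12.87
tool_pos: [570.5, -106.0, 85.1]
tcp_rot: [3.142, 0.0, -0.103]
contact_force: [-1.5, 0.4, -0.1]
grip_width: 0.8
```

>>> {"op": "drive_tool", "data": {"deltas": [{"hand": 1, "tx": 0, "ty": -0.03, "tz": 0, "wx": 0, "wy": 0, "wz": 0}, {"hand": 1, "tx": 0, "ty": -0.02, "tz": 0, "wx": 0, "wy": 0, "wz": 0}, {"hand": 1, "tx": 0, "ty": 0, "tz": 0, "wx": 0, "wy": 0, "wz": 0}]}}

```text
time: 13.12
tool_pos: [570.6, -105.7, 85.1]
tcp_rot: [3.139, -0.0, -0.103]
contact_force: [-1.2, -7.2, 0.4]
grip_width: 0.6
```

```bash
python3 -c "
from h import *
st()
im=capture('side')[:,:,::-1][130:280,230:430];cv2.imwrite('pics/side8.png',cv2.resize(im,None,fx=4,fy=4,interpolation=cv2.INTER_CUBIC))"
```

```text
t 13.1167 box [23.8 84. ] z 85.1 rot [ 3.139 -0.    -0.103] want yaw -0.10282147443290415 F [-1.2 -7.2  0.4] w 0.5687242362192096
```

View pics/side8.png

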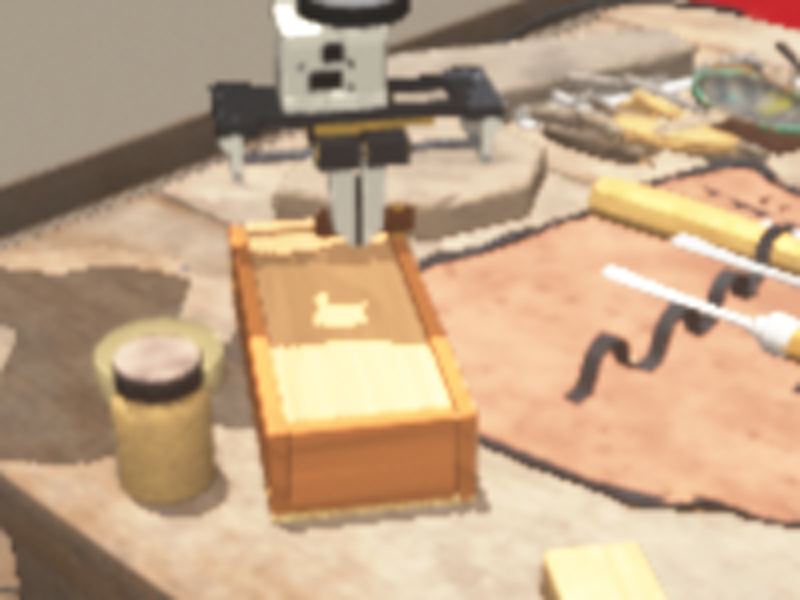

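The force rose to 7 N and travel stopped, so the button is at its stop. I'll back away toward the box's -y, rise, and move off for a clear view.

>>> {"op": "drive_tool", "data": {"deltas": [{"hand": 1, "tx": 0, "ty": 0.15, "tz": 0, "wx": 0, "wy": 0, "wz": 0}, {"hand": 1, "tx": 0, "ty": 0.4, "tz": 0, "wx": 0, "wy": 0, "wz": 0}, {"hand": 1, "tx": 0, "ty": 0.4, "tz": -0.2, "wx": 0, "wy": 0, "wz": 0}, {"hand": 1, "tx": 0, "ty": 0, "tz": -0.5, "wx": 0, "wy": 0, "wz": 0}, {"hand": 1, "tx": 0, "ty": 0, "tz": -0.5, "wx": 0, "wy": 0, "wz": 0}, {"hand": 1, "tx": 0, "ty": 0, "tz": -0.5, "wx": 0, "wy": 0, "wz": 0}, {"hand": 1, "tx": 0, "ty": 0, "tz": -0.5, "wx": 0, "wy": 0, "wz": 0}, {"hand": 1, "tx": 0, "ty": 0, "tz": -0.5, "wx": 0, "wy": 0, "wz": 0}, {"hand": 1, "tx": 0, "ty": 0, "tz": -0.5, "wx": 0, "wy": 0, "wz": 0}, {"hand": 1, "tx": 0, "ty": 0, "tz": 0, "wx": 0, "wy": 0, "wz": 0}]}}

```text
time: 14.0
tool_pos: [568.7, -142.5, 217.5]
tcp_rot: [3.14, -0.008, -0.103]
contact_force: [0.8, 0.6, 0.5]
grip_width: 0.7
```

>>> {"op": "drive_tool", "data": {"deltas": [{"hand": 1, "tx": 0, "ty": -0.5, "tz": 0, "wx": 0, "wy": 0, "wz": 0}, {"hand": 1, "tx": 0, "ty": -0.5, "tz": 0, "wx": 0, "wy": 0, "wz": 0}, {"hand": 1, "tx": 0, "ty": -0.5, "tz": 0, "wx": 0, "wy": 0, "wz": 0}, {"hand": 1, "tx": 0, "ty": -0.5, "tz": 0, "wx": 0, "wy": 0, "wz": 0}, {"hand": 1, "tx": 0, "ty": -0.5, "tz": 0, "wx": 0, "wy": 0, "wz": 0}, {"hand": 1, "tx": 0, "ty": -0.5, "tz": 0, "wx": 0, "wy": 0, "wz": 0}, {"hand": 1, "tx": 0, "ty": -0.5, "tz": 0, "wx": 0, "wy": 0, "wz": 0}, {"hand": 1, "tx": 0, "ty": -0.5, "tz": 0, "wx": 0, "wy": 0, "wz": 0}, {"hand": 1, "tx": 0, "ty": -0.5, "tz": 0, "wx": 0, "wy": 0, "wz": 0}, {"hand": 1, "tx": 0, "ty": -0.5, "tz": 0, "wx": 0, "wy": 0, "wz": 0}, {"hand": 1, "tx": 0, "ty": -0.5, "tz": 0, "wx": 0, "wy": 0, "wz": 0}, {"hand": 1, "tx": 0, "ty": 0, "tz": 0, "wx": 0, "wy": 0, "wz": 0}, {"hand": 1, "tx": 0, "ty": 0, "tz": 0, "wx": 0, "wy": 0, "wz": 0}]}}

```text
time: 15.08
tool_pos: [589.1, 77.7, 212.2]
tcp_rot: [3.142, 0.001, -0.101]
contact_force: [0.4, -0.3, -1.0]
grip_width: 0.5
```

```bash
python3 -c "
from h import *
st()
im=capture('top')[:,:,::-1];cv2.imwrite('pics/top9f.png',im)
cv2.imwrite('pics/top9.png',cv2.resize(im[140:280,190:390],None,fx=4,fy=4,interpolation=cv2.INTER_CUBIC))
d=cv2.absdiff(im,cv2.imread('pics/top0.png'))
for n,(a,b,c,e) in dict(jar=(320,240,355,275),tape=(255,226,304,274),block=(405,130,470,175)).items():print(n,d[b:e,a:c].mean(),d[b:e,a:c].max())
"
```

```text
t 15.0833 box [ 23.4 268.3] z 212.2 rot [ 3.142e+00  1.000e-03 -1.010e-01] want yaw -0.10282147443290415 F [ 0.4 -0.3 -1. ] w 0.48840408346479064
jar 7.831836734693877 40
tape 8.969246031746032 46
block 7.815156695156695 12
```

View pics/top9.png

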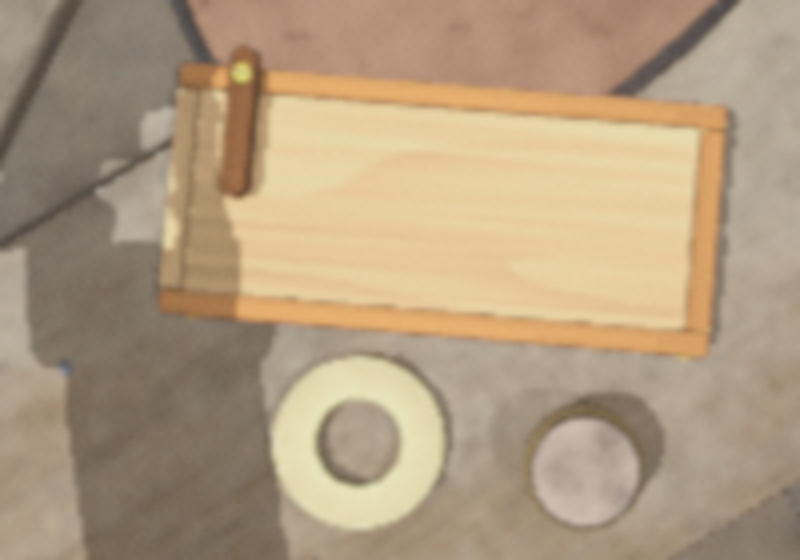

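The lid is flush. The button runs from (241,72) to (234,195), parallel to the box's end to within about 0.03 rad, and the bystanders are unmoved. I'll hand it in.

```bash
python3 -c "
from plant import *
print(close_job())"
```

```text
the job is handed in; nothing more can be done
None
```

The tool box is shut and locked, and I handed the job in at about 15 s of the 48 s allowed. The hand-in gave no verdict.

- **Lid:** I pushed the end board with closed fingertips until it met its hard stop. The force rose to about 20 N with no further travel. In the last top view the end board is flush with the end of the box.
- **Turn-button:** I swept it round in an arc to its stop, where the force rose to about 7 N. In the last view it lies square across the lid to within about 0.03 rad.
- **Bystanders:** The jar, tape and block show no visible shift against the first picture.
- **Hand:** It finished about 200 mm up, beyond the lid end and touching nothing.

**Disagreements and gaps:**
- The fingers met the lid's stop about 3 mm earlier than I expected. I put that down to finger thickness and camera calibration, because the picture shows the lid flush.
- My first box fit came out 10 mm too narrow because I had picked inner edges, so I corrected it before moving.
- The first move calls were refused because their rows were missing fields. Nothing moved, and I resent them complete.
- The carving tool is out of sight under the closed lid, so I could not check it by eye. The fingers never went below the lid.

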